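Strainer on the glass, then open the tea canister whichever way it turns

ROBOT

A 6-joint arm with a two-finger parallel gripper is mounted at the origin on a cart in front of the work surface, level with it; the furniture and walls round the work are solid. World frame = base frame: x ahead of the robot, y to its left, z up, the work surface at z = 0. Lengths are in m, angles in rad, forces in N, time in s.
With the tool pointing down it reaches from about 0.35 to 0.85 m from the base axis. Payload 8.1 kg.
Tool frame: the origin (TCP) lies at the centre of the arm's flange, where the gripper is bolted on; the fingertips stand 186 mm ahead of it and the grasp point (between the pads) lies 167 mm ahead of it (robot.grasp_offset is the distance from the TCP to the grasp point, in m); z points along the fingers, y is the line along which they close (so a half turn about z gives the same grasp; the last joint's range is limited). The gripper opens to 93 mm and grips with 3 to 60 N. Pads are 15 mm wide; open, the fingers measure 128 mm over their backs; the gripper's body (75 mm by 188 mm) begins 65 mm behind the grasp point.
Start: joints at [1.054, 0.13, 1.488, -0, 1.523, -0.085], TCP at [0.251, 0.545, 0.405] pointing down, gripper open.
Joint ranges: [-2.96, 2.96], [-0.89, 2.26], [0.02, 2.5], [-1.34, 4.48], [0, 2.73], [-2.66, 2.66]. Speed limits (rad/s): [2.39, 2.39, 2.79, 3.14, 3.14, 3.14].

INTERFACE

Orientations are given as a rotation vector (axis times angle).
In Python, from plant import robot gives the robot as it stands.
- The arm moves only by the tool drive_tool, never from a script. Its argument "moves" is one flat list of numbers, 7 for each row, row after row: the finger opening in mm, from 0 to 93, then the shift along the tool's x, y, z in mm, then the turn, a rotation vector about the tool's x, y, z in degrees. A call has 1 to 8 rows; each row shifts and turns the commanded pose from where the row before left it, along the tool's axes as they then stand; what a row does not reach is not made up. A row lasts 1/10 s, in which the tool goes at most 50 mm and 8.59 degrees, less where a joint would pass 70% of its speed; a pose out of reach is approached as far as the arm can. A call is refused whole if a number of a shift passes 50 or a number of a turn 8.59, either way. A call with a gripper value outside its range is refused whole. The fingers move at their own pace and stop on an object; "grip_force" is the grip in N (left out, the last holds). Time passes only in rows, so rows that do not move let the fingers close. It gives the time, the measured TCP pose, the force, the opening and the grip force at its end, in the units of the state.
- robot.read_state(): the state, without advancing time (a new reading comes with each control period).
- robot.read_camera(name): name is "scene" or "top" or "wrist"; returns a dict with "color" (400x640x3 uint8, red, green, blue), "depth" (400x640 float32, m along the optical axis (not along the pixel's ray), 0 where there is no reading), "mtx" (3x3 intrinsics, pixels), "R" (3x3) and "t" (3): a world point X has camera coordinates R X + t. Camera axes: x right, y down, z forward; pixel columns grow to the right and rows downward; lengths in m; the calibration is good to about 2 mm. A picture is of the moment at which its call begins.
- robot.close_job(): hands the job in; it is judged then, once.
The state is a dict: "t": time; "q": joint angles; "dq": joint speeds; "joint_torque": joint torques, N m; "tool_pos": TCP position; "orientation": TCP orientation; "force": force on the tool from outside, world axes, zero at the start; "wrist_torque": the same for the moment, N m; "opening": finger opening in m; "gripper_force": force on a finger pad.
Only numpy, scipy, OpenCV 4.12 (cv2) and the standard library are available. Lean on these libraries where they do the work, as an engineer would, in place of code of your own. Each camera call takes 0.05 s, during which the arm holds its last target. There are 200 camera calls.

TASK

I am about to make tea: set the steel strainer onto the drinking glass so that it sits seated and level on the rim, and let go of it. Then undo the twist-lock cap of the tea canister - I do not know whether it is left- or right-handed, you will have to find out - and lift it off; finish while still holding the cap in the gripper, upright and roughly 10 cm above the canister's rim, so I can spoon tea out. Leave the glass standing where it is and do not disturb the honey jar, the shaker or the jug.

Things in the scene. Friction and masses are not known exactly. Their poses are not given: they have to be found in the camera images.
- canister: Round blue ceramic tea canister, fixed to the counter on a 108 mm cork foot; 96 mm diameter, mouth rim 80 mm above its origin. Origin: centre of its underside, z up. The counter lies in a niche: side panels stand at y = +0.30 and y = -0.28 m from x = 0.27 m on, a back wall at x = 0.87 m.
- canister_rim (a point): Centre of the mouth at rim height. The cap's lugs are caught under a flange here. One sense of turning (clockwise or not: varies, unseen) meets a hard stop after about 0.1 rad (6 deg); the other turns freely to a stop at about 1.17 rad (67 deg). From 0.92 rad (53 deg) to that stop the cap lifts straight up and is clear after 24 mm; at other angles it rises only about 3 mm.
- cap: Pale wooden twist-lock cap, about 0.11 kg: a disc 94 mm in diameter, 10 mm thick, lying on the canister's rim, with a round knob on top. Origin: centre of the disc's underside (80 mm above the counter while closed), z up. Below the disc a 41 mm plug with a lug on either side reaches 24 mm down into the mouth, with about 3 mm of side play.
- cap_knob (a point): Centre of the cap's dark fluted round knob, 23 mm above the cap's origin on its axis: 40 mm in diameter, standing from 10 to 36 mm above the cap's origin. It can be gripped at any yaw; against a stop the fingers slip round it.
- glass: Clear drinking glass, loose, 0.22 kg, 93 mm tall, rim 81 mm outside and about 70 mm inside diameter. Origin: centre of its underside, z up.
- strainer: Round steel tea strainer, loose, about 0.09 kg, standing on its basket. Origin: centre of the basket's underside, z up. Basket 54 mm in diameter, 25 mm deep; above it a flat flange 92 mm in diameter, 25 to 28 mm above the origin, that is to lie on the glass's rim with the basket hanging inside. Seated, its origin is 68 mm above the glass's origin.
- strainer_grip (a point): Centre of the black grip on the arched handle over the strainer's middle, 55 mm above its origin, same axes. The grip is 42 mm long along x, 12 mm wide along y, 12 mm tall: close the fingers along y.
- honey_jar: Honey jar with dark lid, bystander, 65 mm diameter, 86 mm tall, origin at its underside.
- shaker: Glass shaker with grey top, bystander, 44 mm diameter, 90 mm tall, origin at its underside.
- jug: Small white porcelain jug, bystander, 44 x 54 mm, 78 mm tall, origin at its underside.

How it is judged:
On the way, in this order (a step that is already met when the one before it is completed fails the run):
1. the strainer sits seated and level on the glass and is let go of, the cap still on the canister (horizontal distance between strainer and glass below 0.012 m and z of strainer in the frame of glass between 0.063 and 0.073 m and angle between each of strainer, glass's own z axis and vertical below 0.06 rad and contact force between strainer and the fingers below 0.1 N and z of cap in the frame of canister below 0.09 m), for 0.3 s.
2. the cap is off the canister and held up, the strainer still seated (horizontal distance between strainer and glass below 0.012 m and z of strainer in the frame of glass between 0.063 and 0.073 m and angle between each of strainer, glass's own z axis and vertical below 0.06 rad and contact force between strainer and the fingers below 0.1 N and z of cap in the frame of canister above 0.13 m and contact force between cap and the fingers above 1 N and contact force between cap and canister below 0.1 N and contact force between cap and glass below 0.1 N and contact force between cap and strainer below 0.1 N and angle between cap's own z axis and vertical below 0.4 rad), for 0.2 s.
At the end, for the whole second after the job is handed in: Strainer on the glass: centred within 12 mm, origin 63-73 mm above the glass's, both level within 0.06 rad, let go. Cap gripped, still, within 0.4 rad of upright, origin 50 mm or more above the canister's rim, touching no canister, glass or strainer. Glass within 40 mm of its start (all of step 2 and linear speed of cap below 0.03 m/s and distance of glass from where it was at the start of the episode below 0.04 m); the arm keeps its last pose, push and grip.
It fails at once if a bystander (honey jar, shaker, jug) is shifted more than 30 mm or tipped (distance of any of honey_jar, shaker, jug from where it was at the start of the episode above 0.03 m or angle between any of honey_jar, shaker, jug's own z axis and vertical above 0.4 rad).
It fails at once if the glass is tipped over (angle between glass's own z axis and vertical above 0.4 rad).
It also fails if it takes over 70 s, if anything falls off the work surface, if the arm or the gripper's body presses on something with over 40 N, if the wrist force passes 120 N, or if a joint passes its speed limit or range.

## Working session

There is one attempt and no reset: what is moved stays moved. The work goes in short steps, Python scripts to look and compute and a tool call to move; the robot and the scene stay as the last step left them, time stands still between calls to the robot, and variables do not carry over. Pictures are saved under pics/ and viewed, at most 10 in all, crops included, and the job is handed in when it is done.

Besides the shell and the picture viewer there is one more tool, called after "Call:" as name(argument=value, ...) on one line, values as JSON. drive_tool: Moves the arm, as the interface text tells. Its arguments: {"type":"object","properties":{"moves":{"type":"array","items":{"type":"number"}},"grip_force":{"type":"number"}},"required":["moves"]}

```bash
mkdir -p pics; ls
python3 - <<'E'
from plant import robot
import cv2,numpy as np
s=robot.read_state();print(s['tool_pos'],s['orientation'],s['opening'],robot.grasp_offset)
for n in("scene","top"):
    c=robot.read_camera(n);np.savez(f"{n}.npz",**c)
    cv2.imwrite(f"pics/{n}0.png",c["color"][...,::-1])
    print(n,c["mtx"].round(1).tolist(),(-c["R"].T@c["t"]).round(3),c["R"].round(3).tolist())
E
```

```text
pics
[0.25097672 0.54474726 0.40370031] [-6.72914694e-01 -3.06812573e+00  2.77073050e-03] 0.09324071408508575 0.1673
scene [[391.5, 0.0, 323.0], [0.0, 391.5, 194.4], [0.0, 0.0, 1.0]] [ 0.043 -0.363  0.792] [[0.587, -0.81, 0.001], [-0.604, -0.439, -0.665], [0.539, 0.389, -0.747]]
top [[405.3, 0.0, 326.5], [0.0, 405.3, 203.7], [0.0, 0.0, 1.0]] [0.394 0.029 0.944] [[-0.018, -1.0, 0.005], [-0.975, 0.016, -0.22], [0.22, -0.009, -0.975]]
```

View pics/top0.png

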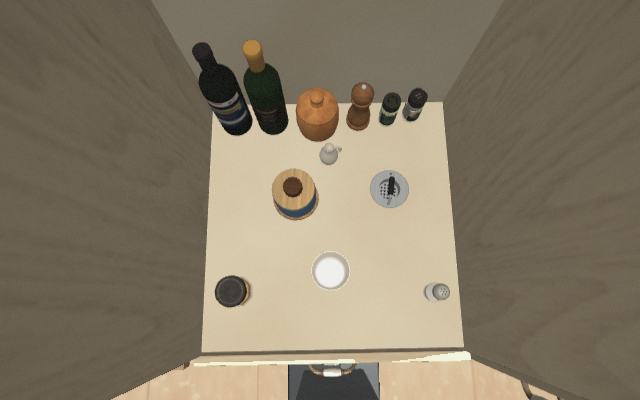

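View pics/scene0.png

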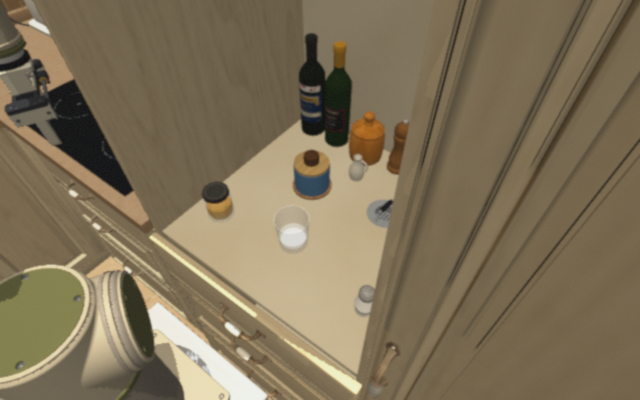

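The top view shows the strainer at about (389,188), the glass at (331,271), the cap knob at (292,187), the honey jar at (232,291), the shaker at (438,292) and the jug at (330,153). The scene view shows the arm on the far side of the left panel.

```bash
cat > h.py <<'E'
import numpy as np,cv2
def load(n): return dict(np.load(f"{n}.npz"))
def ray(c,uv,z):
    uv=np.atleast_2d(np.asarray(uv,float)); d=np.c_[uv,np.ones(len(uv))]@np.linalg.inv(c["mtx"]).T@c["R"]
    o=-c["R"].T@c["t"]; return o+d*((z-o[2])/d[:,2])[:,None]
def cloud(c):
    v,u=np.mgrid[:400,:640]; D=c["depth"]
    p=np.stack([u*D,v*D,D],-1)@np.linalg.inv(c["mtx"]).T
    X=(p-c["t"])@c["R"]; X[D==0]=np.nan; return X
def circ(c,uv,z):
    P=ray(c,uv,z)[:,:2].astype(np.float32); (x,y),r=cv2.minEnclosingCircle(P); 
    A=np.c_[2*P,np.ones(len(P))]; s=np.linalg.lstsq(A,(P**2).sum(1),rcond=None)[0]
    return (round(x,4),round(y,4),round(r,4)),(s[:2].round(4),np.sqrt(s[2]+s[0]**2+s[1]**2).round(4))
def big(m,roi):
    k=np.zeros_like(m,np.uint8);u0,v0,u1,v1=roi;k[v0:v1,u0:u1]=m[v0:v1,u0:u1]
    cs=cv2.findContours(k,cv2.RETR_EXTERNAL,cv2.CHAIN_APPROX_NONE)[0]; return max(cs,key=cv2.contourArea)[:,0]
E
python3 - <<'E'
from h import *
c=load("top");X=cloud(c);im=c["color"].astype(int);hsv=cv2.cvtColor(c["color"],cv2.COLOR_RGB2HSV)
# strainer grip: dark, flange: grey low saturation
dark=(hsv[...,2]<60)
g=big(dark,(375,165,405,212));print("grip px",g.min(0),g.max(0),cv2.minAreaRect(g.astype(np.float32)));print(ray(c,[cv2.minAreaRect(g.astype(np.float32))[0]],.058))
b=cv2.boxPoints(cv2.minAreaRect(g.astype(np.float32)));print("box",ray(c,b,.058)[:,:2].round(4).tolist())
sat=(hsv[...,1]<45)|dark
f=big(sat,(362,160,418,215));print("flange",circ(c,f,.0275),circ(c,cv2.convexHull(f)[:,0],.0275))
gl=big((hsv[...,1]<40),(300,240,362,300));print("glass mask",gl.min(0),gl.max(0),circ(c,cv2.convexHull(gl)[:,0],.093),circ(c,cv2.convexHull(gl)[:,0],.0))
k=big((hsv[...,2]<95),(275,170,310,200));print("knob",k.min(0),k.max(0),circ(c,cv2.convexHull(k)[:,0],.116))
sc=load("scene");hs=cv2.cvtColor(sc["color"],cv2.COLOR_RGB2HSV)
k=big((hs[...,2]<95),(298,145,328,166));print("knob scene",k.min(0),k.max(0),circ(sc,cv2.convexHull(k)[:,0],.11))
for n,(u,v),z in(("honey",(232,291),.086),("shaker",(440,292),.09),("jug",(330,153),.078)):print(n,ray(c,(u,v),z).round(3))
# cap disc from depth
m=(abs(X[...,2]-.09)<.006);
for n,(u0,v0,u1,v1),lo,hi in(("cap",(265,160,325,225),.08,.1),("flange",(360,160,420,215),.018,.036),("glassrim",(300,240,362,300),.07,.11)):
    k=np.zeros((400,640),bool);k[v0:v1,u0:u1]=True;q=X[k&(X[...,2]>lo)&(X[...,2]<hi)]
    print(n,len(q), q.size and (np.nanmin(q,0).round(4),np.nanmax(q,0).round(4)))
# panels
for sg in(1,-1):
    q=X[(sg*X[...,1]>.25)&(X[...,2]>.1)&(X[...,0]>.2)&(X[...,0]<.5)];print("panel",sg,np.nanpercentile(q,[0,2,50,98,100],axis=0).round(3).tolist())
Y=cloud(sc)
q=Y[(Y[...,1]>.28)&(Y[...,1]<.36)&(Y[...,2]>.1)];print("scene panel",np.nanpercentile(q,[0,1,50,99,100],axis=0).round(3).tolist())
st=np.hstack([cv2.resize(c["color"][150:220,265:335],(420,420),interpolation=2)[...,::-1],cv2.resize(c["color"][155:217,358:420],(380,420),interpolation=2)[...,::-1]])
cv2.imwrite("pics/crop1.png",st)
E
```

```text
grip px [388 177] [394 194] ((391.0, 185.5), (17.0, 6.0), 90.0)
[[ 0.63411129 -0.12567909  0.058     ]]
box [[0.6543, -0.1199], [0.654, -0.1336], [0.6142, -0.1314], [0.6144, -0.1179]]
flange ((0.6353, -0.1258, 0.0464), (array([ 0.6353, -0.1258]), np.float64(0.0451))) ((0.6354, -0.1257, 0.0465), (array([ 0.6353, -0.1258]), np.float64(0.046)))
glass mask [311 251] [350 290] ((0.4449, 0.0162, 0.0411), (array([0.4449, 0.0162]), np.float64(0.0405))) ((0.4504, 0.0148, 0.0455), (array([0.4504, 0.0148]), np.float64(0.0449)))
knob [283 178] [301 196] ((0.6186, 0.0941, 0.0217), (array([0.6189, 0.0931]), np.float64(0.0206)))
knob scene [304 151] [318 165] ((0.6172, 0.0899, 0.0278), (array([0.6174, 0.0895]), np.float64(0.0246)))
honey [[0.406 0.22  0.086]]
shaker [[ 0.396 -0.209  0.09 ]]
jug [[0.707 0.011 0.078]]
cap 1114 (array([0.5759, 0.0481, 0.0803]), array([0.6688, 0.1399, 0.0987]))
flange 816 (array([ 0.5902, -0.1715,  0.0195]), array([ 0.6806, -0.081 ,  0.0347]))
glassrim 252 (array([ 0.4062, -0.0231,  0.0701]), array([0.4848, 0.0563, 0.0973]))
panel 1 [[0.27, 0.301, 0.1], [0.281, 0.303, 0.134], [0.394, 0.304, 0.471], [0.496, 0.305, 0.596], [0.5, 0.307, 0.612]]
panel -1 [[0.213, -0.332, 0.1], [0.257, -0.297, 0.126], [0.386, -0.277, 0.421], [0.496, -0.276, 0.55], [0.5, -0.274, 0.569]]
scene panel [[0.269, 0.28, 0.1], [0.27, 0.299, 0.106], [0.436, 0.303, 0.343], [0.862, 0.312, 0.542], [0.872, 0.323, 0.561]]
```

View pics/crop1.png

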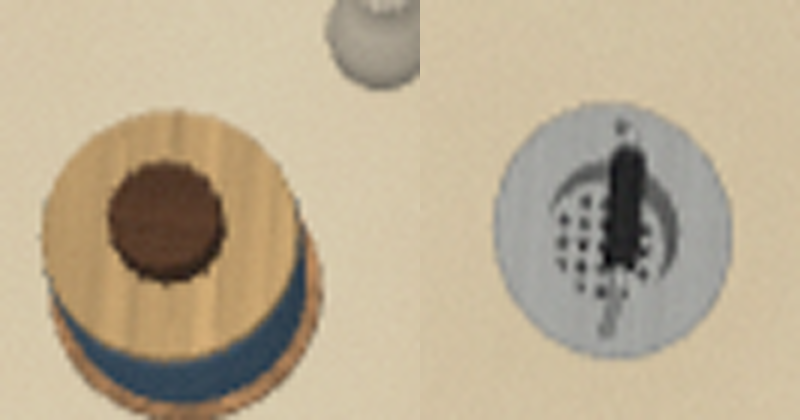

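The crops put the strainer's flange centre at (0.635,-0.126), with its grip yawed about -0.1 rad. The cap knob is at about (0.619,0.093) and the glass at about (0.445,0.016). The arm starts outside the left panel, so I retract it first.

Call:
drive_tool(moves=[93, 0, -25, 0, 0, 0, 0, 93, 0, -25, 0, 0, 0, 0, 93, 0, -25, 0, 0, 0, 0, 93, 0, -25, 0, 0, 0, 0, 93, 0, 0, 0, 0, 0, 0])

```text
t: 0.6
tool_pos: [0.2083, 0.4524, 0.4042]
orientation: [-0.673, -3.068, 0.003]
force: [-0.3, -0.4, 0.4]
opening: 0.0931
gripper_force: 0.0
```

```bash
cat > st.py <<'E'
from plant import robot
import numpy as np,json
s=robot.read_state();print({k:np.round(s[k],4).tolist() for k in("t","q","tool_pos","orientation","force","opening","gripper_force")})
open("log.jsonl","a").write(json.dumps([list(map(float,s["q"])),list(map(float,s["tool_pos"])),list(map(float,s["orientation"]))])+"\n")
E
python3 st.py
```

```text
{'t': 0.6, 'q': [1.0363, -0.1472, 1.7653, -0.0001, 1.5252, -0.1027], 'tool_pos': [0.2083, 0.4524, 0.4042], 'orientation': [-0.6729, -3.0682, 0.0025], 'force': [-0.2955, -0.4335, 0.4353], 'opening': 0.0931, 'gripper_force': 0.0}
```

Call:
drive_tool(moves=[93, 0, -10, -30, 0, 0, 8, 93, 0, 0, -30, 0, 0, 8, 93, 0, 0, -30, 0, 0, 8, 93, 0, 0, 0, 0, 0, 8, 93, 0, 0, 0, 0, 0, 0])

```text
t: 1.1
tool_pos: [0.2054, 0.4456, 0.4957]
orientation: [1.496, 2.762, 0.003]
force: [-0.0, 0.0, 0.1]
opening: 0.093
gripper_force: 0.0
```

```bash
python3 st.py
```

```text
{'t': 1.1, 'q': [1.0344, -0.1886, 1.637, 0.0, 1.6911, 0.4563], 'tool_pos': [0.2054, 0.4456, 0.4957], 'orientation': [1.4959, 2.7625, 0.0033], 'force': [-0.027, 0.0463, 0.0635], 'opening': 0.093, 'gripper_force': 0.0}
```

Run:
```python
import json,numpy as np
L=[json.loads(l) for l in open("log.jsonl")]
L.append([[1.054,.13,1.488,0,1.523,-.085],[.25097,.54475,.4037],0])
A=[];b=[]
for q,p,_ in L:
    s,e=q[1],q[1]+q[2]; c1,s1=np.cos(q[0]),np.sin(q[0]); r=c1*p[0]+s1*p[1]; print("lat",-s1*p[0]+c1*p[1],"r",r,"sum",e+q[4])
    A+= [[1,0,np.sin(s),np.sin(e)],[0,1,np.cos(s),np.cos(e)]]; b+=[r,p[2]]
x,res,_,sv=np.linalg.lstsq(np.array(A),np.array(b),rcond=None);print("a,h-L3,L1,L2",x,res,sv)
a,h,L1,L2=x
for z in(.4,.45,.5,.55,.6,.65):
  out=[]
  for r in(.15,.2,.25,.28,.3,.32,.35):
    dx,dz=r-a,z-h;D=np.hypot(dx,dz);c=(D*D-L1*L1-L2*L2)/(2*L1*L2)
    if abs(c)>1: out.append((r,None));continue
    q3=np.arccos(c);q2=np.arctan2(dx,dz)-np.arctan2(L2*np.sin(q3),L1+L2*np.cos(q3));q5=np.pi-q2-q3
    ok=-.89<q2<2.26 and .02<q3<2.5 and 0<q5<2.73; out.append((r,ok,round(q2,2),round(q3,2)))
  print(z,out)
```

```text
lat 0.051185890471851875 r 0.49541936207467074 sum 3.1432687710150304
lat 0.05120150108806126 r 0.4879822668842368 sum 3.139511248697607
lat 0.05096458411546517 r 0.5976128467209667 sum 3.141
a,h-L3,L1,L2 [-0.00468274  0.08632192  0.34735654  0.55716903] [5.4626625e-05] [2.48147272 2.40888888 0.17310387 0.09789053]
0.4 [(0.15, np.False_, np.float64(-1.39), np.float64(2.49)), (0.2, np.False_, np.float64(-1.18), np.float64(2.42)), (0.25, np.False_, np.float64(-0.98), np.float64(2.33)), (0.28, np.True_, np.float64(-0.87), np.float64(2.28)), (0.3, np.True_, np.float64(-0.8), np.float64(2.24)), (0.32, np.True_, np.float64(-0.72), np.float64(2.2)), (0.35, np.True_, np.float64(-0.62), np.float64(2.13))]
0.45 [(0.15, np.False_, np.float64(-1.29), np.float64(2.36)), (0.2, np.False_, np.float64(-1.11), np.float64(2.3)), (0.25, np.False_, np.float64(-0.94), np.float64(2.22)), (0.28, np.True_, np.float64(-0.83), np.float64(2.17)), (0.3, np.True_, np.float64(-0.77), np.float64(2.13)), (0.32, np.True_, np.float64(-0.7), np.float64(2.09)), (0.35, np.True_, np.float64(-0.6), np.float64(2.03))]
0.5 [
[... 846 characters left out ...]
e_, np.float64(-0.88), np.float64(1.9)), (0.25, np.True_, np.float64(-0.75), np.float64(1.84)), (0.28, np.True_, np.float64(-0.67), np.float64(1.8)), (0.3, np.True_, np.float64(-0.62), np.float64(1.76)), (0.32, np.True_, np.float64(-0.57), np.float64(1.73)), (0.35, np.True_, np.float64(-0.49), np.float64(1.68))]
0.65 [(0.15, np.False_, np.float64(-0.92), np.float64(1.8)), (0.2, np.True_, np.float64(-0.8), np.float64(1.76)), (0.25, np.True_, np.float64(-0.68), np.float64(1.7)), (0.28, np.True_, np.float64(-0.61), np.float64(1.65)), (0.3, np.True_, np.float64(-0.56), np.float64(1.62)), (0.32, np.True_, np.float64(-0.51), np.float64(1.59)), (0.35, np.True_, np.float64(-0.43), np.float64(1.54))]
```

Call:
drive_tool(moves=[93, -21, -32, -11, 0, 0, 0, 93, -21, -32, -11, 0, 0, 0, 93, -21, -32, -11, 0, 0, 0, 93, -21, -32, -11, 0, 0, 0, 93, -21, -32, -11, 0, 0, 0, 93, 0, 0, 0, 0, 0, 8.1, 93, 0, 0, 0, 0, 0, 8.1, 93, 0, 0, 0, 0, 0, 8.1])

```text
t: 1.9
tool_pos: [0.1289, 0.2695, 0.5492]
orientation: [2.042, 2.387, -0.001]
force: [-0.1, -0.8, -0.1]
opening: 0.0928
gripper_force: 0.0
```

Call:
drive_tool(moves=[93, 0, 0, 0, 0, 0, 8.1, 93, 0, 0, 0, 0, 0, 8.1, 93, 0, 0, 0, 0, 0, 8.1, 93, 0, 0, 0, 0, 0, 8.1, 93, 0, 0, 0, 0, 0, 8.1, 93, 0, 0, 0, 0, 0, 8.1, 93, 0, 0, 0, 0, 0, 8.1, 93, 0, 0, 0, 0, 0, 8.1])

```text
t: 2.7
tool_pos: [0.1291, 0.2698, 0.5488]
orientation: [3.002, 0.921, -0.002]
force: [-0.0, 0.7, 0.0]
opening: 0.0929
gripper_force: 0.0
```

Call:
drive_tool(moves=[93, 0, 0, 0, 0, 0, 8.1, 93, 0, 0, 0, 0, 0, 8.1, 93, 0, 0, 0, 0, 0, 8.1, 93, 0, 0, 0, 0, 0, 8.1, 93, 0, 0, 0, 0, 0, 8.1, 93, 0, 0, 0, 0, 0, 0])

```text
t: 3.3
tool_pos: [0.129, 0.2698, 0.5489]
orientation: [3.135, -0.171, -0.002]
force: [-0.1, 0.1, -0.1]
opening: 0.0928
gripper_force: 0.0
```

```bash
cat > go.py <<'E'
# usage: go.py x y z yaw(tool-y azimuth, deg, mod 180 handled) -> total tool-frame shift (mm) and turn (deg) from the measured pose
import sys,numpy as np
from plant import robot
from scipy.spatial.transform import Rotation as Ro
s=robot.read_state();R=Ro.from_rotvec(s["orientation"]).as_matrix();p=np.array(s["tool_pos"])
az=np.degrees(np.arctan2(R[1,1],R[0,1]))
print("t",round(s["t"],2),"pos",p.round(4),"az y",az.round(2),"tilt",np.degrees(np.arccos(-R[2,2])).round(2),"q",np.round(s["q"],3),"F",np.round(s["force"],1),"open",round(s["opening"],4))
if len(sys.argv)>1:
    a=list(map(float,sys.argv[1:]));d=R.T@(np.array(a[:3])-p)*1e3
    print("shift mm",d.round(1),"turn about z deg", (round(-((a[3]-az+90)%180-90),2) if len(a)>3 else 0))
E
python3 go.py 0.185 0.195 0.55
```

```text
t 3.3 pos [0.129  0.2698 0.5489] az y -96.25 tilt 0.1 q [ 0.953 -0.718  1.916  0.     1.945  2.632] F [-0.1  0.1 -0.1] open 0.0928
shift mm [63.8 68.2 -1.1] turn about z deg 0
```

Call:
drive_tool(moves=[93, 32, 34, 0, 0, 0, 0, 93, 32, 34, 0, 0, 0, 0, 93, 10, 35, 12, 0, 0, 0, 93, 10, 35, 12, 0, 0, 0, 93, 10, 35, 12, 0, 0, 0, 93, 10, 35, 12, 0, 0, 0, 93, 0, 0, 0, 0, 0, 0])

```text
t: 4.0
tool_pos: [0.2402, 0.0634, 0.5088]
orientation: [3.121, -0.177, -0.045]
force: [0.6, 0.5, 0.1]
opening: 0.093
gripper_force: 0.0
```

Call:
drive_tool(moves=[93, 40, 12, 13, 0, 0, 0, 93, 40, 12, 13, 0, 0, 0, 93, 40, 12, 13, 0, 0, 0, 93, 40, 12, 13, 0, 0, 0, 93, 40, 12, 13, 0, 0, 0, 93, 40, 12, 13, 0, 0, 0, 93, 40, 12, 13, 0, 0, 0, 93, 40, 12, 13, 0, 0, 0])

```text
t: 4.8
tool_pos: [0.5453, -0.0643, 0.3991]
orientation: [3.124, -0.161, -0.041]
force: [0.7, 1.1, 0.3]
opening: 0.093
gripper_force: 0.0
```

Call:
drive_tool(moves=[93, 40, 12, 12, 0, 0, 0, 93, 40, 12, 12, 0, 0, 0, 93, 0, 0, 0, 0, 0, 0, 93, 0, 0, 0, 0, 0, 0])

```text
t: 5.2
tool_pos: [0.6202, -0.0969, 0.3723]
orientation: [3.124, -0.165, -0.047]
force: [-0.6, 0.2, 0.7]
opening: 0.0929
gripper_force: 0.0
```

```bash
python3 go.py 0.635 -0.126 0.222 -97
python3 - <<'E'
from plant import robot
import cv2,numpy as np
c=robot.read_camera("wrist");np.savez("wrist.npz",**c);cv2.imwrite("pics/w1.png",c["color"][...,::-1]);print(-c["R"].T@c["t"])
E
```

```text
t 5.2 pos [ 0.6202 -0.0969  0.3723] az y -96.04 tilt 1.86 q [-0.231  0.235  1.43  -0.018  1.504  1.447] F [-0.6  0.2  0.7] open 0.0929
shift mm [ 22.2  25.3 150.1] turn about z deg 0.96
[ 0.68638153 -0.1042594   0.35059751]
```

View pics/w1.png

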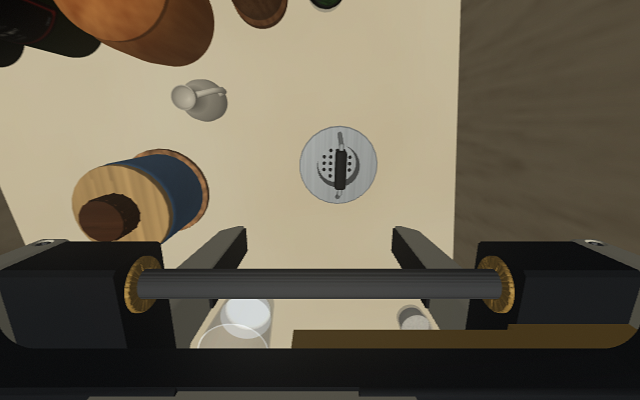

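The wrist view shows the strainer at (338,165), its grip running nearly vertically from (341,150) to (340,190). The tool has picked up about 2 deg of tilt. I'll measure the grip and correct the tilt.

```bash
python3 - <<'E'
s=open("go.py").read()
s=s.replace('''    print("shift mm"''','''    y=np.radians(az-round((az-a[3])/180)*0) if len(a)<4 else np.radians(a[3]+180*round((az-a[3])/180))
    T=np.array([[-np.sin(y),np.cos(y),0],[np.cos(y),np.sin(y),0],[0,0,-1]])
    print("full turn (tool rotvec deg)",np.degrees(Ro.from_matrix(R.T@T).as_rotvec()).round(2),"shift after turn",(T.T@(np.array(a[:3])-p)*1e3).round(1))
    print("shift mm"''')
open("go.py","w").write(s)
from h import *
c=load("wrist");hsv=cv2.cvtColor(c["color"],cv2.COLOR_RGB2HSV)
g=big(hsv[...,2]<60,(325,145,352,193));r=cv2.fitEllipse(g.astype(np.float32));print(g.min(0),g.max(0),r)
m=g[:,1];top=g[m<m.min()+6].mean(0);bot=g[m>m.max()-6].mean(0)
for z in(.058,):
    P=ray(c,[top,bot,r[0],(g.min(0)+g.max(0))/2],z);print(P.round(4).tolist(),np.degrees(np.arctan2(*(P[0]-P[1])[[1,0]])))
d=ray(c,[(340,134),(338,198)],.03);print(d.round(4),np.degrees(np.arctan2(*(d[0]-d[1])[[1,0]])))
f=big((hsv[...,1]<45)|(hsv[...,2]<60),(290,118,386,212));print(f.min(0),f.max(0),circ(c,cv2.convexHull(f)[:,0],.028))
E
python3 go.py 0.635 -0.126 0.222 -97
```

```text
[334 149] [346 189] ((340.0965270996094, 169.80902099609375), (11.175287246704102, 49.25770568847656), 2.472076892852783)
[[0.6543, -0.1279, 0.058], [0.6157, -0.1233, 0.058], [0.6347, -0.1257, 0.058], [0.6356, -0.1257, 0.058]] -6.855119425421049
[[ 0.6703 -0.1311  0.03  ]
 [ 0.596  -0.1223  0.03  ]] -6.715947704646251
[299 126] [377 203] ((0.6343, -0.1258, 0.0459), (array([ 0.6344, -0.1257]), np.float64(0.0457)))
t 5.25 pos [ 0.6198 -0.0968  0.3743] az y -96.08 tilt 1.72 q [-0.231  0.231  1.431 -0.018  1.504  1.447] F [-0.4 -0.4  0.6] open 0.0932
full turn (tool rotvec deg) [0.85 1.5  0.91] shift after turn [ 18.7  27.2 152.3]
shift mm [ 22.3  25.2 152.2] turn about z deg 0.92
```

Call:
drive_tool(moves=[60, 0, 0, 0, 0.85, 1.5, 0.75, 60, 9, 14, 30, 0, 0, 0, 60, 9, 13, 30, 0, 0, 0, 60, 0, 0, 30, 0, 0, 0, 60, 0, 0, 0, 0, 0, 0, 60, 0, 0, 0, 0, 0, 0])

```text
t: 5.85
tool_pos: [0.634, -0.1266, 0.2868]
orientation: [3.135, -0.193, 0.005]
force: [-0.2, 0.2, 0.1]
opening: 0.0601
gripper_force: 0.0
```

```bash
python3 go.py 0.635 -0.1257 0.222 -96.8
```

```text
t 5.85 pos [ 0.634  -0.1266  0.2868] az y -97.05 tilt 0.2 q [-0.276  0.331  1.475  0.     1.332  1.417] F [-0.2  0.2  0.1] open 0.0601
full turn (tool rotvec deg) [ 0.01 -0.2  -0.25] shift after turn [ 0.9 -1.  64.8]
shift mm [ 0.7 -1.  64.8] turn about z deg -0.25
```

Call:
drive_tool(moves=[60, 1, -1, 20, 0, -0.2, -0.2, 60, 0, 0, 20, 0, 0, 0, 60, 0, 0, 16, 0, 0, 0, 60, 0, 0, 8, 0, 0, 0, 60, 0, 0, 0, 0, 0, 0, 60, 0, 0, 0, 0, 0, 0])

```text
t: 6.45
tool_pos: [0.6358, -0.1264, 0.2217]
orientation: [3.135, -0.189, -0.002]
force: [-0.2, -1.3, -0.2]
opening: 0.0597
gripper_force: 0.0
```

Call:
drive_tool(moves=[0, 0, 0, 0, 0, 0, 0, 0, 0, 0, 0, 0, 0, 0, 0, 0, 0, 0, 0, 0, 0, 0, 0, 0, 0, 0, 0, 0, 0, 0, 0, 0, 0, 0, 0, 0, 0, 0, 0, 0, 0, 0], grip_force=15)

```text
t: 7.05
tool_pos: [0.6354, -0.1264, 0.221]
orientation: [3.135, -0.189, -0.003]
force: [0.3, -0.3, 0.4]
opening: 0.017
gripper_force: 0.0
```

```bash
python3 go.py 0.635 -0.1257 0.382 -96.8
```

```text
t 7.05 pos [ 0.6354 -0.1264  0.221 ] az y -96.89 tilt 0.11 q [-2.750e-01  4.070e-01  1.508e+00 -1.000e-03  1.228e+00  1.416e+00] F [ 0.3 -0.3  0.4] open 0.017
full turn (tool rotvec deg) [ 0.03  0.11 -0.09] shift after turn [  -0.5   -0.6 -161. ]
shift mm [  -0.8   -0.5 -161. ] turn about z deg -0.09
```

Call:
drive_tool(moves=[0, 0, 0, 0, 0, 0, 0, 0, 0, 0, 0, 0, 0, 0, 0, 0, 0, -20, 0, 0, 0, 0, 0, 0, -40, 0, 0, 0, 0, 0, 0, -40, 0, 0, 0, 0, 0, 0, -40, 0, 0, 0, 0, 0, 0, 0, 0, 0, 0, 0, 0, 0, 0, 0, 0, 0])

```text
t: 7.85
tool_pos: [0.636, -0.1264, 0.3624]
orientation: [3.135, -0.189, 0.001]
force: [-1.0, 0.0, -1.7]
opening: 0.0116
gripper_force: 15.0
```

```bash
python3 go.py 0.445 0.0163 0.361 -96.8
```

```text
t 7.85 pos [ 0.636  -0.1264  0.3624] az y -96.89 tilt 0.08 q [-2.750e-01  2.810e-01  1.394e+00 -1.000e-03  1.465e+00  1.416e+00] F [-1.   0.  -1.7] open 0.0116
full turn (tool rotvec deg) [ 0.06 -0.05 -0.09] shift after turn [-206.6 -119.1    1.4]
shift mm [-206.8 -118.8    1.1] turn about z deg -0.09
```

Call:
drive_tool(moves=[0, -20, -11, 0, 0, 0, 0, 0, -31, -18, 0, 0, 0, 0, 0, -31, -18, 0, 0, 0, 0, 0, -31, -18, 0, 0, 0, 0, 0, -31, -18, 0, 0, 0, 0, 0, -31, -18, 0, 0, 0, 0, 0, -20, -11, 0, 0, 0, 0, 0, -11, -7, 0, 0, 0, 0])

```text
t: 8.65
tool_pos: [0.4436, 0.0175, 0.3591]
orientation: [3.136, -0.187, -0.009]
force: [1.0, -0.1, -1.2]
opening: 0.0118
gripper_force: 15.0
```

Call:
drive_tool(moves=[0, 0, 0, 0, 0, 0, 0, 0, 0, 0, 0, 0, 0, 0, 0, 0, 0, 0, 0, 0, 0])

```text
t: 8.95
tool_pos: [0.4461, 0.016, 0.3611]
orientation: [3.135, -0.19, -0.003]
force: [-0.0, -0.5, -2.0]
opening: 0.012
gripper_force: 15.0
```

```bash
python3 go.py 0.445 0.0163 0.295 -96.8
python3 - <<'E'
from plant import robot
import cv2,numpy as np
c=robot.read_camera("wrist");np.savez("wrist2.npz",**c);t=robot.read_camera("top")
a=c["color"][...,::-1];b=cv2.resize(t["color"][200:320,250:410],(640,480),interpolation=2)[...,::-1][:200]
cv2.imwrite("pics/w2.png",np.vstack([a,b]))
E
```

```text
t 8.95 pos [0.4461 0.016  0.3611] az y -96.92 tilt 0.13 q [-7.900e-02 -2.730e-01  1.953e+00 -1.000e-03  1.465e+00  1.613e+00] F [-0.  -0.5 -2. ] open 0.012
full turn (tool rotvec deg) [ 0.04  0.12 -0.12] shift after turn [-1.1 -0.1 66.1]
shift mm [-0.9 -0.2 66.1] turn about z deg -0.12
```

View pics/w2.png

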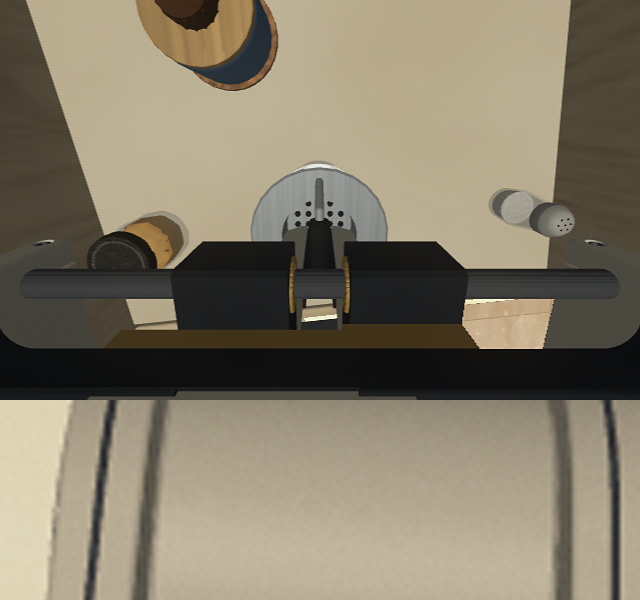

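The wrist view shows the strainer level in the fingers at (319,205), with the glass's far rim peeking out directly behind it at (319,164). I lower it.

Call:
drive_tool(moves=[0, -1, 0, 16, 0, 0, 0, 0, 0, 0, 20, 0, 0, 0, 0, 0, 0, 16, 0, 0, 0, 0, 0, 0, 10, 0, 0, 0, 0, 0, 0, 4, 0, 0, 0, 0, 0, 0, 0, 0, 0, 0, 0, 0, 0, 0, 0, 0, 0])

```text
t: 9.75
tool_pos: [0.4448, 0.0165, 0.2961]
orientation: [3.135, -0.189, -0.001]
force: [0.0, 0.3, -1.3]
opening: 0.0119
gripper_force: 15.0
```

Call:
drive_tool(moves=[0, 0, 0, 2, 0, 0, 0, 0, 0, 0, 2, 0, 0, 0, 0, 0, 0, 2, 0, 0, 0, 0, 0, 0, 0, 0, 0, 0])

```text
t: 10.15
tool_pos: [0.4442, 0.0166, 0.2891]
orientation: [3.136, -0.189, -0.004]
force: [-0.4, -0.7, -1.5]
opening: 0.012
gripper_force: 15.0
```

```bash
python3 go.py 0.445 0.0163 0.289 -96.8
```

```text
t 10.15 pos [0.4442 0.0166 0.2891] az y -96.89 tilt 0.13 q [-0.078 -0.214  2.038 -0.     1.32   1.613] F [-0.4 -0.7 -1.5] open 0.012
full turn (tool rotvec deg) [ 0.03  0.13 -0.09] shift after turn [0.8 0.3 0.1]
shift mm [0.8 0.3 0.1] turn about z deg -0.09
```

Still no contact force, so I lower a little further.

Call:
drive_tool(moves=[0, 0, 0, 1, 0, 0, 0, 0, 0, 0, 0, 0, 0, 0, 0, 0, 0, 0, 0, 0, 0])

```text
t: 10.45
tool_pos: [0.4444, 0.0166, 0.2885]
orientation: [3.136, -0.189, -0.003]
force: [-0.3, 0.2, 0.6]
opening: 0.0119
gripper_force: 15.0
```

Call:
drive_tool(moves=[0, 0, 0, 1, 0, 0, 0, 0, 0, 0, 0, 0, 0, 0, 0, 0, 0, 0, 0, 0, 0])

```text
t: 10.75
tool_pos: [0.4447, 0.0166, 0.2883]
orientation: [3.135, -0.189, -0.001]
force: [-2.1, 0.1, 6.6]
opening: 0.0118
gripper_force: 15.0
```

Call:
drive_tool(moves=[12, 0, 0, -1, 0, 0, 0, 30, 0, 0, 0, 0, 0, 0, 40, 0, 0, 0, 0, 0, 0, 50, 0, 0, 0, 0, 0, 0, 50, 0, 0, 0, 0, 0, 0, 50, 0, 0, -10, 0, 0, 0, 50, 0, 0, -30, 0, 0, 0, 50, 0, 0, -40, 0, 0, 0])

```text
t: 11.55
tool_pos: [0.4436, 0.0167, 0.3679]
orientation: [3.136, -0.189, -0.009]
force: [0.2, 0.1, -0.3]
opening: 0.0497
gripper_force: 0.0
```

Call:
drive_tool(moves=[70, -28, 0, -40, 0, 0, 0, 70, -28, 0, 0, 0, 0, 0, 70, -28, 0, 0, 0, 0, 0, 70, 0, 0, 0, 0, 0, 0, 70, 0, 0, 0, 0, 0, 0])

```text
t: 12.05
tool_pos: [0.3611, 0.0268, 0.4094]
orientation: [3.135, -0.188, 0.001]
force: [0.1, 0.0, -0.4]
opening: 0.0702
gripper_force: 0.0
```

```bash
python3 go.py 0.618 0.0925 0.34 -97
python3 - <<'E'
from plant import robot
from h import *
c=robot.read_camera("wrist");np.savez("wrist3.npz",**c);cv2.imwrite("pics/w3.png",c["color"][...,::-1])
t=robot.read_camera("top");np.savez("top3.npz",**t)
E
```

```text
t 12.05 pos [0.3611 0.0268 0.4094] az y -96.88 tilt 0.04 q [-0.068 -0.565  2.077 -0.     1.629  1.623] F [ 0.1  0.  -0.4] open 0.0702
full turn (tool rotvec deg) [ 0.02 -0.04  0.12] shift after turn [247.  -96.5  69.4]
shift mm [247.1 -96.   69.5] turn about z deg 0.12
```

View pics/w3.png

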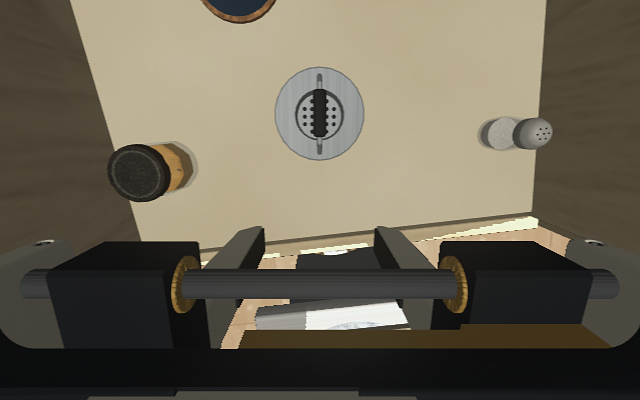

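The strainer sits on the glass at (319,113) with its flange round, and it has been let go. Next I check its height and level, and locate the knob more precisely.

Run:
```python
from h import *
c=load("wrist3");hsv=cv2.cvtColor(c["color"],cv2.COLOR_RGB2HSV);X=cloud(c)
f=big(((hsv[...,1]<45)|(hsv[...,2]<60)).astype(np.uint8),(265,58,372,170));print(f.min(0),f.max(0),circ(c,cv2.convexHull(f)[:,0],.0965))
k=np.zeros((400,640),np.uint8);cv2.drawContours(k,[f.reshape(-1,1,2)],-1,1,-1);k=cv2.erode(k,np.ones((5,5)))>0
q=X[k];q=q[abs(q[:,2]-np.nanmedian(q[:,2]))<.008];A=np.c_[q[:,:2]-q[:,:2].mean(0),np.ones(len(q))];print("plane",np.linalg.lstsq(A,q[:,2],rcond=None)[0].round(4),len(q))
```

```text
[274  66] [363 160] ((0.4435, 0.0166, 0.0458), (array([0.4433, 0.0166]), np.float64(0.0455)))
plane [-0.0013  0.0064  0.0959] 3940
```

Seated and level: flange at z = 0.096 m, 2 mm off-centre. Next I turn the wrist to mid-range, so the cap can be turned either way, and approach the knob.

Call:
drive_tool(moves=[70, 0, 0, 0, 0, 0, -8.5, 70, 0, 0, 0, 0, 0, -8.5, 70, 0, 0, 0, 0, 0, -8.5, 70, 0, 0, 0, 0, 0, -8.5, 70, 0, 0, 0, 0, 0, -8.5, 70, 0, 0, 0, 0, 0, -8.5, 70, 0, 0, 0, 0, 0, -8.5, 70, 0, 0, 0, 0, 0, -8.5])

```text
t: 12.95
tool_pos: [0.3619, 0.0266, 0.4082]
orientation: [-2.7, -1.604, 0.004]
force: [0.6, -0.0, 0.2]
opening: 0.0698
gripper_force: 0.0
```

Call:
drive_tool(moves=[70, 0, 0, 0, 0, 0, -8.5, 70, 0, 0, 0, 0, 0, -8.5, 70, 0, 0, 0, 0, 0, -8.5, 70, 0, 0, 0, 0, 0, 0, 70, 0, 0, 0, 0, 0, 0])

```text
t: 13.45
tool_pos: [0.3616, 0.0267, 0.4083]
orientation: [-2.29, -2.148, 0.003]
force: [0.1, -0.6, 0.4]
opening: 0.0699
gripper_force: 0.0
```

```bash
python3 go.py 0.54 0.0925 0.38
```

```text
t 13.45 pos [0.3616 0.0267 0.4083] az y -3.66 tilt 0.16 q [-0.068 -0.561  2.077 -0.     1.629 -0.004] F [ 0.1 -0.6  0.4] open 0.0699Traceback (most recent call last):
  File "go.py", line 10, in <module>
    y=np.radians(az-round((az-a[3])/180)*0) if len(a)<4 else np.radians(a[3]+180*round((az-a[3])/180))
                              ~^^^
IndexError: list index out of range
```

Call:
drive_tool(moves=[70, 3, 36, 4, 0, 0, 0, 70, 3, 36, 4, 0, 0, 0, 70, 3, 36, 4, 0, 0, 0, 70, 3, 36, 4, 0, 0, 0, 70, 3, 36, 4, 0, 0, 0, 70, 3, 36, 4, 0, 0, 0, 70, 3, 36, 4, 0, 0, 0, 70, 0, 0, 0, 0, 0, 0])

```text
t: 14.25
tool_pos: [0.6167, 0.0326, 0.3759]
orientation: [-2.288, -2.147, 0.008]
force: [-0.6, -0.5, -1.0]
opening: 0.0698
gripper_force: 0.0
```

Call:
drive_tool(moves=[70, 0, 0, 0, 0, 0, 0, 70, 0, 0, 0, 0, 0, 0])

```text
t: 14.45
tool_pos: [0.6135, 0.0328, 0.3801]
orientation: [-2.287, -2.152, 0.003]
force: [0.5, 0.3, 0.4]
opening: 0.07
gripper_force: 0.0
```

```bash
python3 go.py 0.618 0.0925 0.28 -3.7
python3 - <<'E'
from plant import robot
from h import *
c=robot.read_camera("wrist");np.savez("wrist4.npz",**c);cv2.imwrite("pics/w4.png",c["color"][...,::-1])
hsv=cv2.cvtColor(c["color"],cv2.COLOR_RGB2HSV);X=cloud(c)
k=abs(X[...,2]-.116)<.005;k&=(np.hypot(X[...,0]-.618,X[...,1]-.0925)<.04);q=X[k];print("knob top depth",len(q),q.min(0).round(4),q.max(0).round(4),np.median(q[:,2]))
v,u=np.nonzero(k);print("px",u.min(),v.min(),u.max(),v.max(),circ(c,cv2.convexHull(np.c_[u,v].astype(np.int32))[:,0],.116))
k=abs(X[...,2]-.09)<.004;k&=(np.hypot(X[...,0]-.618,X[...,1]-.0925)<.06);v,u=np.nonzero(k);print("disc",circ(c,cv2.convexHull(np.c_[u,v].astype(np.int32))[:,0],.09))
E
```

```text
t 14.45 pos [0.6135 0.0328 0.3801] az y -3.49 tilt 0.12 q [-0.03   0.182  1.476 -0.     1.486  0.031] F [0.5 0.3 0.4] open 0.07
full turn (tool rotvec deg) [-0.12  0.02  0.21] shift after turn [ 59.9   0.6 100.1]
shift mm [ 59.9   1.  100.1] turn about z deg 0.21
knob top depth 1699 [0.601  0.0745 0.112 ] [0.6417 0.1149 0.1184] 0.11625083901378827
px 301 112 348 160 ((0.6214, 0.0944, 0.0206), (array([0.6213, 0.0945]), np.float64(0.0202)))
disc ((0.6212, 0.0944, 0.0466), (array([0.6213, 0.0943]), np.float64(0.0463)))
```

View pics/w4.png

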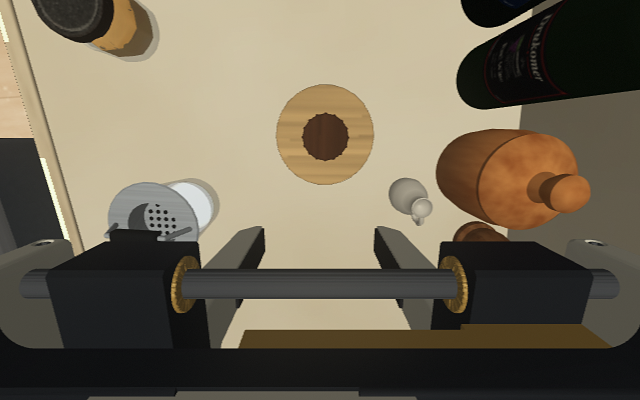

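The wrist view shows the cap disc centred at (325,135), knob on the same centre, nothing beside it. I descend over the knob and grip it.

Call:
drive_tool(moves=[70, 31, 1, 0, 0, 0, 0, 70, 31, 2, 10, 0, 0, 0, 70, 0, 0, 30, 0, 0, 0, 70, 0, 0, 30, 0, 0, 0, 70, 0, 0, 20, 0, 0, 0, 70, 0, 0, 8, 0, 0, 0, 70, 0, 0, 0, 0, 0, 0, 70, 0, 0, 0, 0, 0, 0])

```text
t: 15.3
tool_pos: [0.6207, 0.0944, 0.2839]
orientation: [2.286, 2.154, 0.0]
force: [0.1, -0.2, 0.7]
opening: 0.0698
gripper_force: 0.0
```

```bash
python3 go.py 0.62 0.0942 0.28 -3.7
```

```text
t 15.3 pos [0.6207 0.0944 0.2839] az y -3.42 tilt 0.03 q [ 0.069  0.288  1.533 -0.     1.32   0.129] F [ 0.1 -0.2  0.7] open 0.0698
full turn (tool rotvec deg) [0.03 0.   0.28] shift after turn [-0.3 -0.7  3.9]
shift mm [-0.3 -0.7  3.9] turn about z deg 0.28
```

Call:
drive_tool(moves=[30, 0, 0, 1, 0, 0, 0, 30, 0, 0, 0, 0, 0, 0, 30, 0, 0, 0, 0, 0, 0, 30, 0, 0, 0, 0, 0, 0, 30, 0, 0, 0, 0, 0, 0, 30, 0, 0, 0, 0, 0, 0, 30, 0, 0, 0, 0, 0, 0], grip_force=15)

```text
t: 16.0
tool_pos: [0.6206, 0.0945, 0.2813]
orientation: [-2.286, -2.154, 0.002]
force: [0.1, 0.1, 2.9]
opening: 0.0397
gripper_force: 15.0
```

```bash
python3 go.py 0.62 0.0942 0.28 -3.7;python3 -c "
from plant import robot
s=robot.read_state();print(s['wrist_torque'],s['gripper_force'],s['joint_torque'])"
```

```text
t 16.0 pos [0.6206 0.0945 0.2813] az y -3.39 tilt 0.07 q [ 0.069  0.291  1.535 -0.     1.317  0.129] F [0.1 0.1 2.9] open 0.0397
full turn (tool rotvec deg) [-0.07  0.02  0.31] shift after turn [-0.3 -0.5  1.3]
shift mm [-0.3 -0.5  1.3] turn about z deg 0.31
[-0.10217779 -0.01801176  0.00381293] 15.001430958509445 [ 5.50251442e-02 -5.98168838e+01 -4.51468992e+01  1.10111819e-01
  6.28396939e-02 -2.26096327e-04]
```

Gripped at 40 mm. First probe: counter-clockwise from above, a negative turn about the tool's z.

Call:
drive_tool(moves=[30, 0, 0, 0, 0, 0, -4, 30, 0, 0, 0, 0, 0, -4, 30, 0, 0, 0, 0, 0, -4, 30, 0, 0, 0, 0, 0, 0])

```text
t: 16.4
tool_pos: [0.6205, 0.0945, 0.2813]
orientation: [-2.047, -2.382, 0.002]
force: [-0.2, -0.5, 3.4]
opening: 0.0394
gripper_force: 15.0
```

```bash
cat > tq.py <<'E'
from plant import robot
import numpy as np
s=robot.read_state();print("wt",np.round(s['wrist_torque'],3),"gf",round(s['gripper_force'],1),"q6",round(s['q'][5],4),"j6t",round(s['joint_torque'][5],3),"F",np.round(s["force"],1),"t",s["t"])
E
python3 tq.py
```

```text
wt [-0.028 -0.024  0.078] gf 15.0 q6 -0.0818 j6t -1.226 F [-0.2 -0.5  3.4] t 16.4
```

Call:
drive_tool(moves=[30, 0, 0, 0, 0, 0, 4, 30, 0, 0, 0, 0, 0, 4, 30, 0, 0, 0, 0, 0, 4, 30, 0, 0, 0, 0, 0, 0])

```text
t: 16.8
tool_pos: [0.6205, 0.0945, 0.2813]
orientation: [-2.289, -2.151, 0.002]
force: [0.6, -0.1, 3.7]
opening: 0.0396
gripper_force: 15.0
```

```bash
python3 tq.py
```

```text
wt [-0.024  0.025 -0.094] gf 15.0 q6 0.1318 j6t 1.236 F [ 0.6 -0.1  3.7] t 16.8
```

Call:
drive_tool(moves=[30, 0, 0, 0, 0, 0, 4, 30, 0, 0, 0, 0, 0, 4, 30, 0, 0, 0, 0, 0, 4, 30, 0, 0, 0, 0, 0, 0])

```text
t: 17.2
tool_pos: [0.6205, 0.0945, 0.2812]
orientation: [-2.499, -1.903, 0.002]
force: [-0.7, 0.8, 4.0]
opening: 0.0399
gripper_force: 15.0
```

```bash
python3 tq.py
python3 - <<'E'
from plant import robot
from h import *
c=robot.read_camera("wrist");t=robot.read_camera("top")
np.savez("wrist5.npz",**c)
cv2.imwrite("pics/w5.png",np.hstack([cv2.resize(c["color"][150:400,180:460],(420,375)),cv2.resize(t["color"][150:220,265:335],(375,375),interpolation=2)])[...,::-1])
E
```

```text
wt [-0.06   0.025  0.138] gf 15.0 q6 0.3385 j6t 1.412 F [-0.7  0.8  4. ] t 17.2
```

View pics/w5.png

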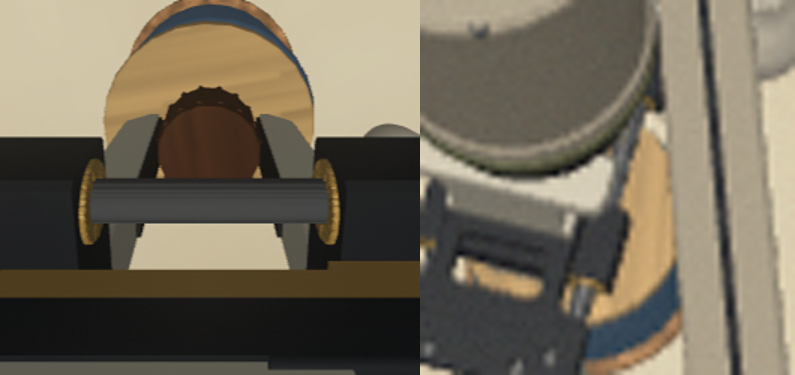

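In the wrist crop the wood grain runs slightly up to the right, so the cap lagged the last clockwise turn. That suggests clockwise is the stopped side. I'll measure the grain angle to confirm.

```bash
cat > grain.py <<'E'
from h import *
def grain(c,z=.0905,cx=.6205,cy=.0945):
    g=cv2.cvtColor(c["color"],cv2.COLOR_RGB2GRAY).astype(np.float32);hsv=cv2.cvtColor(c["color"],cv2.COLOR_RGB2HSV)
    wood=cv2.inRange(hsv,(8,60,120),(28,255,255))
    n=200;a=np.linspace(-.05,.05,n);gx,gy=np.meshgrid(a,a)   # cols x, rows y
    P=np.stack([gx+cx,gy+cy,np.full_like(gx,z)],-1)@c["R"].T+c["t"];p=P@c["mtx"].T
    mu,mv=[(p[...,i]/p[...,2]).astype(np.float32) for i in(0,1)]
    I=cv2.GaussianBlur(cv2.remap(g,mu,mv,1),(0,0),2.5);W=cv2.remap(wood,mu,mv,0)
    W=cv2.erode(((W>0)&(np.hypot(gx,gy)<.044)&(np.hypot(gx,gy)>.024)).astype(np.uint8),np.ones((15,15)))>0
    Ix=cv2.Sobel(I,-1,1,0)[W];Iy=cv2.Sobel(I,-1,0,1)[W]
    t=.5*np.arctan2(2*(Ix*Iy).sum(),(Ix**2-Iy**2).sum());coh=np.hypot((Ix**2-Iy**2).sum(),2*(Ix*Iy).sum())/((Ix**2+Iy**2).sum()+1e-9)
    return (np.degrees(t)+90+90)%180-90,round(float(coh),2),int(W.sum())   # grain azimuth in world, mod 180
E
python3 - <<'E'
from grain import *
for n in("top","wrist4","wrist5"):print(n,grain(load(n)))
E
python3 go.py
```

```text
top (np.float32(-3.6833496), 0.87, 8590)
wrist4 (np.float32(-3.6013489), 0.97, 9315)
wrist5 (np.float32(-5.7105103), 0.95, 3788)
t 17.3 pos [0.6205 0.0945 0.2813] az y -15.25 tilt 0.08 q [ 0.069  0.291  1.535 -0.     1.317  0.336] F [-0.7 -0.   4.8] open 0.0399
```

Call:
drive_tool(moves=[30, 0, 0, 0, 0, 0, -5, 30, 0, 0, 0, 0, 0, -5, 30, 0, 0, 0, 0, 0, -5, 30, 0, 0, 0, 0, 0, -5, 30, 0, 0, 0, 0, 0, -5, 30, 0, 0, 0, 0, 0, -5, 30, 0, 0, 0, 0, 0, 0])

```text
t: 18.0
tool_pos: [0.6205, 0.0945, 0.2813]
orientation: [-1.916, -2.488, 0.002]
force: [0.1, 0.3, 4.7]
opening: 0.0396
gripper_force: 15.0
```

```bash
python3 tq.py; python3 go.py
python3 - <<'E'
from plant import robot
from grain import *
c=robot.read_camera("wrist");np.savez("wrist6.npz",**c);print(grain(c))
E
```

```text
wt [0.016 0.    0.094] gf 15.0 q6 -0.1886 j6t -1.51 F [0.1 0.3 4.7] t 18.0
t 18.0 pos [0.6205 0.0945 0.2813] az y 14.79 tilt 0.08 q [ 0.069  0.291  1.535 -0.     1.317 -0.189] F [0.1 0.3 4.7] open 0.0396
(np.float32(24.324265), 0.96, 3753)
```

Turning counter-clockwise, the cap followed the full 30° (grain -5.7° to 24.3°), while clockwise it stopped after about 2°. It now stands 28° open, so I turn about 32° more to reach roughly 60°.

Call:
drive_tool(moves=[30, 0, 0, 0, 0, 0, -4.6, 30, 0, 0, 0, 0, 0, -4.6, 30, 0, 0, 0, 0, 0, -4.6, 30, 0, 0, 0, 0, 0, -4.6, 30, 0, 0, 0, 0, 0, -4.6, 30, 0, 0, 0, 0, 0, -4.6, 30, 0, 0, 0, 0, 0, -4.6, 30, 0, 0, 0, 0, 0, 0])

```text
t: 18.85
tool_pos: [0.6207, 0.0944, 0.2812]
orientation: [-1.157, -2.921, 0.001]
force: [2.3, -0.9, 3.3]
opening: 0.0397
gripper_force: 15.0
```

```bash
python3 tq.py; python3 go.py
python3 - <<'E'
from plant import robot
from grain import *
c=robot.read_camera("wrist");np.savez("wrist6.npz",**c);print(grain(c))
E
```

```text
wt [-0.172 -0.424  0.07 ] gf 15.0 q6 -0.7472 j6t -1.463 F [ 2.3 -0.9  3.3] t 18.85
t 18.85 pos [0.6207 0.0944 0.2812] az y 46.79 tilt 0.04 q [ 0.069  0.291  1.535 -0.     1.317 -0.747] F [ 2.3 -0.9  3.3] open 0.0397
(np.float32(56.238342), 0.94, 3824)
```

60° reached. I lift gently and watch the force.

Call:
drive_tool(moves=[30, 0, 0, -3, 0, 0, 0, 30, 0, 0, -3, 0, 0, 0, 30, 0, 0, -3, 0, 0, 0, 30, 0, 0, 0, 0, 0, 0], grip_force=20)

```text
t: 19.3
tool_pos: [0.6202, 0.0946, 0.2901]
orientation: [-1.156, -2.918, 0.002]
force: [-1.4, 0.1, -0.8]
opening: 0.0393
gripper_force: 20.0
```

```bash
python3 tq.py; python3 go.py
```

```text
wt [-0.027 -0.035  0.015] gf 20.0 q6 -0.7469 j6t 0.025 F [-1.4  0.1 -0.8] t 19.3
t 19.3 pos [0.6202 0.0946 0.2901] az y 46.78 tilt 0.16 q [ 0.07   0.282  1.528  0.     1.334 -0.747] F [-1.4  0.1 -0.8] open 0.0393
```

Call:
drive_tool(moves=[30, 0, 0, -8, 0, 0, 0, 30, 0, 0, -10, 0, 0, 0, 30, 0, 0, -14, 0, 0, 0, 30, 0, 0, -20, 0, 0, 0, 30, 0, 0, -20, 0, 0, 0, 30, 0, 0, -14, 0, 0, 0, 30, 0, 0, -5, 0, 0, 0, 30, 0, 0, 0, 0, 0, 0])

```text
t: 20.1
tool_pos: [0.6208, 0.0946, 0.3823]
orientation: [1.156, 2.921, -0.0]
force: [-0.7, 0.4, -1.1]
opening: 0.0398
gripper_force: 20.0
```

Call:
drive_tool(moves=[30, 0, 0, 0, 0, 0, 0, 30, 0, 0, 0, 0, 0, 0, 30, 0, 0, 0, 0, 0, 0, 30, 0, 0, 0, 0, 0, 0, 30, 0, 0, 0, 0, 0, 0])

```text
t: 20.6
tool_pos: [0.6205, 0.0945, 0.3806]
orientation: [-1.155, -2.919, 0.002]
force: [0.0, -0.4, -0.1]
opening: 0.0394
gripper_force: 20.0
```

```bash
python3 tq.py; python3 go.py
python3 - <<'E'
from plant import robot
from h import *
c=robot.read_camera("scene");cv2.imwrite("pics/s7.png",cv2.resize(c["color"][100:320,180:420],(720,600),interpolation=2)[...,::-1])
E
```

```text
wt [-0.089  0.041 -0.064] gf 20.0 q6 -0.7474 j6t -0.0 F [ 0.  -0.4 -0.1] t 20.6
t 20.6 pos [0.6205 0.0945 0.3806] az y 46.81 tilt 0.14 q [ 0.07   0.217  1.435 -0.     1.492 -0.747] F [ 0.  -0.4 -0.1] open 0.0394
```

View pics/s7.png

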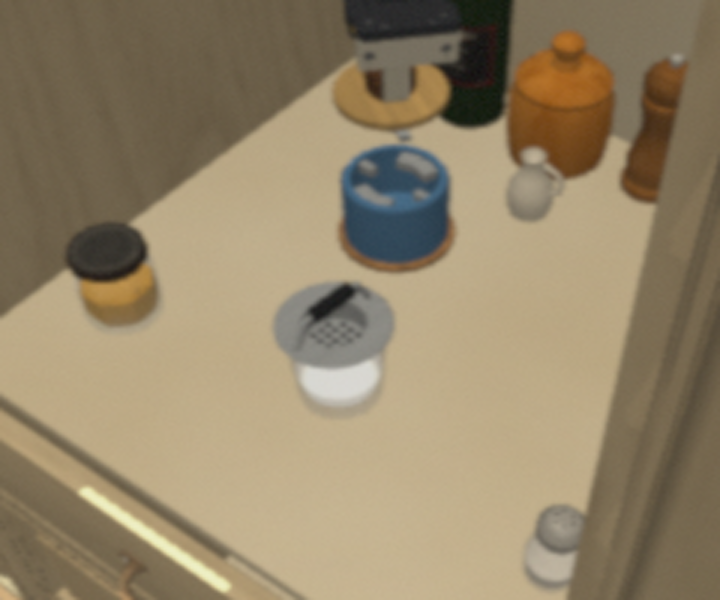

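The scene view shows the cap held upright at (392,92), well clear of the open canister at (396,205). The strainer sits level on the glass at (335,325), and the honey jar, shaker and jug are where they were.

```bash
python3 -c "
from plant import robot
print(robot.close_job())"
```

```text
the job is handed in; nothing more can be done
None
```

The strainer is seated level on the glass and let go. The canister cap turned out to undo counter-clockwise, and the gripper is holding it upright about 10 cm above the rim. I handed the job in at about 20.6 s and have not seen a verdict.

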